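# Clamp the clip-top jar shut

## Task

The clip-top jar of drink packets stands open: first close its hinged lid, then swing the wire bail by its red grip up and over the lid until it snaps past centre and clamps the lid down tight on its seal. Let go when it is clamped, and do not disturb the cup, the spice jar or the shaker.

Things in the scene. Friction and masses are not known exactly. Their poses are not given: they have to be found in the camera images.
- jar: White stoneware clip-top jar, round, 96 mm across, rim 104 mm above the table, held fast to the table by its black suction foot (114 mm across, 9 mm high). Origin: centre of its underside; z up. -x is its front, where the bail with its red grip leans out; the lid's hinge is at the back (+x). Its front is turned up to 0.5 rad aside from the robot.
- jar_lid (a joint): Lid angle, rad. 0 = flat on the rim, seal squeezed; about 0.03 = lying loosely on the springy orange seal, as it rests until clamped; 1.5 to 1.7 (its stop) = standing upright at the back, held by light friction. Pushed forward below about 1.0 it falls shut by its own weight within 2 s.
- lid_hinge (a point): Hinge axis of the lid (parallel to the jar's y axis), at the back of the rim: 52 mm behind the jar's axis, 104 mm above the table.
- lid_tip (a point): Middle of the lid's free edge, opposite the hinge, half-way through its thickness; the topmost point when open. It is 101 mm from the hinge. The lid is a white disc, 98 mm across, 9 mm thick at the edge, with a low dome on its upper side, which faces backward (jar +x) when open.
- lid_saddle (a point): Centre of the top of the round-fronted steel saddle in the middle of the lid's upper side, on which the bail's crossbar comes to lie: 34 mm front to back, 20 mm wide, 37 mm above the lid's underside; with the lid shut 141 mm above the table.
- jar_bail (a joint): Bail angle, rad. 0 = open, leaning 1.396 (80 deg) forward of upright to jar -x; 1.396 = upright; 1.516 = closed stop, 0.12 past upright. Stays by friction where it starts (0 to 0.35). A spring resists from 0.75 on, most (about 4 N at the grip) near 1.0; past 1.28 it snaps the bail to the stop and holds it. From about 1.2 on the crossbar rides over the saddle and presses the lid on its seal.
- bail_pivot (a point): Hinge axis of the bail (parallel to the jar's y axis), on the jar's own axis, 72 mm above the table; the two pivots sit on the jar's sides. The bail is 6 mm round steel wire: a crossbar 112 mm long, 72 mm from this axis, and a leg to each pivot, 56 mm either side of the middle.
- bail_grip (a point): Centre of the red grip at the middle of the bail: a rounded block 20 mm wide (along the jar's y axis), 12 mm thick, 34 mm long away from the pivot; its centre is 104 mm from the bail's hinge axis. It points forward when open, up when closed. Pinched from above across its 20 mm width, it can be carried round the arc, turning between the pads.
- cup: Green cup standing upside down, 87 x 118 x 64 mm; a bystander. Origin: centre of its underside.
- spice: Spice jar, 47 mm across, 98 mm tall; a bystander. Origin: centre of its underside.
- shaker: Glass shaker with a grey top, 44 mm across, 90 mm tall; a bystander. Origin: centre of its underside.

How it is judged:
On the way:
1. the lid is down on the jar (lid angle under 0.07 rad) while the bail is still open (bail angle under 0.8 rad) (value of joint jar_lid below 0.07 rad and value of joint jar_bail below 0.8 rad), for 0.2 s.
At the end, for the whole second after the job is handed in: The bail is past centre at its closed stop (bail angle over 1.46 rad) and the lid is pressed down on its seal (lid angle under 0.018 rad) (value of joint jar_bail above 1.46 rad and value of joint jar_lid below 0.018 rad); the robot touches nothing.
It fails at once if the cup, the spice jar or the shaker is shifted by more than 4 cm or knocked over (distance of any of cup, spice, shaker from where it was at the start of the episode above 0.04 m or angle between any of cup, spice, shaker's own z axis and vertical above 0.5 rad).
It also fails if it takes over 51 s, if anything falls off the work surface, if the arm or the gripper's body presses on something with over 40 N, if the wrist force passes 120 N, or if a joint passes its speed limit or range.

## Robot

A 6-joint arm with a two-finger parallel gripper is mounted at the origin on a cart in front of the work surface, level with it; the furniture and walls round the work are solid. World frame = base frame: x ahead of the robot, y to its left, z up, the work surface at z = 0. Lengths are in m, angles in rad, forces in N, time in s.
With the tool pointing down it reaches from about 0.35 to 0.85 m from the base axis. Payload 8.1 kg.
Tool frame: the origin (TCP) lies midway between the tips of the shut fingers; the grasp point (between the pads) lies 19 mm behind it; z points along the fingers, y is the direction in which the jaws open and shut (so a half turn about z gives the same grasp; the last joint's range is limited). The gripper opens to 93 mm and grips with 3 to 60 N. Pads are 15 mm wide; open, the fingers measure 128 mm over their backs; the gripper's body (75 mm by 188 mm) begins 65 mm behind the grasp point.
Start: joints at [1.195, 0.13, 1.488, -0, 1.523, -0.085], TCP at [0.172, 0.575, 0.198] pointing down, gripper open.
Joint ranges: [-2.96, 2.96], [-0.89, 2.26], [0.02, 2.5], [-1.34, 4.48], [0, 2.73], [-2.66, 2.66]. Speed limits (rad/s): [2.39, 2.39, 2.79, 3.14, 3.14, 3.14].

## Interface

Orientations are given as a rotation vector (axis times angle).
In Python, from plant import robot gives the robot as it stands. The module is installed in compiled form; this text tells all that it offers.
- The arm moves only by the shell command python3 -m pendant 'ROWS' [FORCE]. ROWS is JSON, a list of rows, each an object with "translation": the shift along the tool's x, y, z in mm, a list of three; "twist": the turn, a rotation vector about the tool's x, y, z in rad, a list of three; "grip": the opening, from -1 (shut) to 1 (fully open). A call has exactly 10 rows; each row shifts and turns the pose as measured when the row begins, along the tool's axes as they then stand; what a row does not reach is not made up. A row lasts 1/10 s, in which the tool goes at most 50 mm and 8.59 degrees, less where a joint would pass 70% of its speed; a pose out of reach is approached as far as the arm can. A call is refused whole if a number of a shift passes 50 or a number of a turn 0.15, either way. A call with a gripper value outside its range is refused whole. The fingers move at their own pace and stop on an object; FORCE is the grip in N (left out, the last holds). Time passes only in rows, so rows that do not move let the fingers close, or fill a call up. It gives the time, the measured TCP pose, the force and the opening at its end, in the units of the state.
- robot.read_state(): the state, without advancing time (a new reading comes with each control period).
- robot.read_camera(name): name is "scene" or "top"; returns (picture, depth): 480x640x3 uint8, red, green, blue; 480x640 float32, m along the optical axis (not along the pixel's ray), 0 where there is no reading.
- robot.camera_info(name): a dict with "vertical_fov" (degrees; the focal length in pixels is half the picture's height over the tangent of half this angle, whatever the lens; pixels are square), "cx", "cy" (the principal point, pixels), "cam_to_world" (4x4, takes a point from camera to world coordinates). Camera axes: x right, y up, looking along -z (the intrinsics and any distortion apply to the point x, -y, -z); pixel columns grow to the right and rows downward; lengths in m; the calibration is good to about 2 mm. A picture is of the moment at which its call begins. camera_info takes no time and is no camera call.
- robot.close_job(): hands the job in, once; it reports no verdict.
The state is a dict: "t": time; "q": joint angles; "dq": joint speeds; "joint_torque": joint torques, N m; "tool_pos": TCP position; "orientation": TCP orientation; "force": force on the tool from outside, world axes, zero at the start; "wrist_torque": the same for the moment, N m; "opening": finger opening in m.
Only numpy, scipy, OpenCV 4.12 (cv2) and the standard library are available. Lean on these libraries where they do the work, as an engineer would, in place of code of your own. Each camera call takes 0.05 s, during which the arm holds its last target. There are 200 camera calls.

## Working session

There is one attempt and no reset: what is moved stays moved. The work goes in short steps, Python scripts to look and compute and a shell command to move; the robot and the scene stay as the last step left them, time stands still between calls to the robot, and variables do not carry over. Pictures are saved under pics/ and viewed, about 8 in all and at most 12, crops included, and the job is handed in when it is done.

```bash
mkdir -p pics; cat > h.py <<'E'
import numpy as np, cv2
from plant import robot
def cloud(name):
    im,d=robot.read_camera(name); i=robot.camera_info(name)
    f=240/np.tan(np.radians(i["vertical_fov"])/2)
    v,u=np.mgrid[:480,:640]
    M=np.array(i["cam_to_world"])
    p=np.stack([(u-i["cx"])/f*d,-(v-i["cy"])/f*d,-d],-1)
    return im,d,p@M[:3,:3].T+M[:3,3]
def save(n,im): cv2.imwrite("pics/"+n,im[:,:,::-1])
E
python3 - <<'E'
from h import *
s=robot.read_state();print({k:np.round(v,3) for k,v in s.items()})
for n in("scene","top"):
    i=robot.camera_info(n);print({k:(np.round(v,3) if not isinstance(v,(str,dict)) else v) for k,v in i.items()})
    im,d,p=cloud(n);save(n+"0.png",im);np.savez(n+"0.npz",im=im,d=d,p=p)
E
```

```text
{'t': np.float64(0.0), 'q': array([ 1.195,  0.131,  1.489, -0.   ,  1.523, -0.085]), 'dq': array([ 0.   , -0.001, -0.   ,  0.   ,  0.001,  0.   ]), 'joint_torque': array([ 2.0000e-03, -5.5982e+01, -4.9178e+01,  7.7000e-02,  3.5000e-02,
       -0.0000e+00]), 'tool_pos': array([0.172, 0.574, 0.197]), 'orientation': array([-4.550e-01, -3.108e+00,  3.000e-03]), 'force': array([-0.616, -0.145,  0.282]), 'wrist_torque': array([ 0.007, -0.011,  0.021]), 'opening': np.float64(0.093)}
{'vertical_fov': np.float64(50.765), 'cx': np.float64(322.579), 'cy': np.float64(245.843), 'cam_to_world': array([[ 0.805,  0.329, -0.493,  0.067],
       [-0.593,  0.433, -0.679, -0.692],
       [-0.01 ,  0.839,  0.544,  0.692],
       [ 0.   ,  0.   ,  0.   ,  1.   ]])}
{'vertical_fov': np.float64(46.438), 'cx': np.float64(308.55), 'cy': np.float64(235.826), 'cam_to_world': array([[ 0.015,  0.996, -0.089,  0.485],
       [-1.   ,  0.017,  0.019,  0.058],
       [ 0.02 ,  0.088,  0.996,  1.248],
       [ 0.   ,  0.   ,  0.   ,  1.   ]])}
```

View pics/scene0.png

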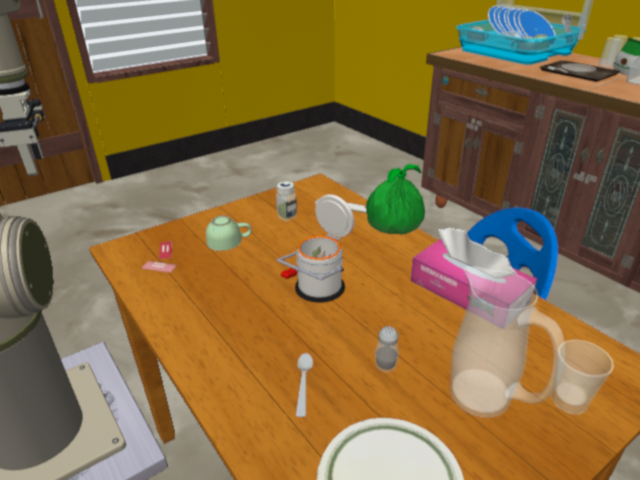

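View pics/top0.png

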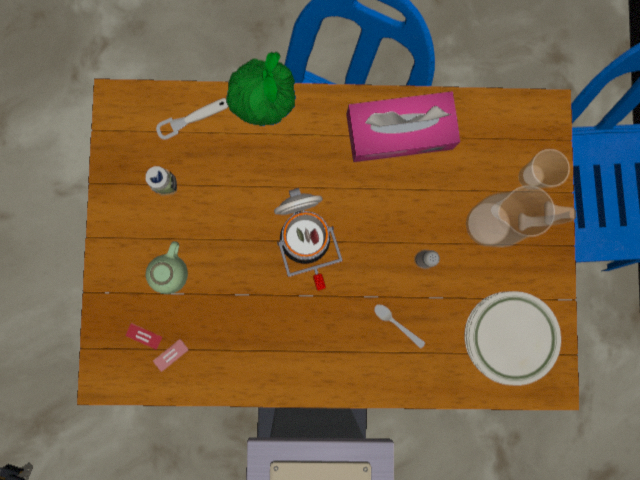

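The scene picture shows the jar at about (320,265) with its lid open and the red grip at (288,272). In the top view the jar's mouth is at (305,238), the grip at (319,282), the lid at (298,203), the cup at (167,272), the spice jar at (160,180) and the shaker at (427,260).

```bash
python3 - <<'E'
from h import *
for n,box in(("top",(260,180,360,300)),("scene",(260,180,370,310))):
    z=np.load(n+"0.npz");im,d,p=z["im"],z["d"],z["p"]
    hsv=cv2.cvtColor(im,cv2.COLOR_RGB2HSV).astype(int);H,S,V=hsv[...,0],hsv[...,1],hsv[...,2]
    x0,y0,x1,y1=box;b=np.zeros(H.shape,bool);b[y0:y1,x0:x1]=1;b&=d>0
    red=b&((H<5)|(H>174))&(S>180)&(V>120)
    k,l,st,c=cv2.connectedComponentsWithStats(red.astype(np.uint8))
    for j in range(1,k):
        if st[j,4]>15:
            q=p[l==j];print(n,"red",c[j].round(),st[j,4],np.median(q,0).round(4),q.min(0).round(3),q.max(0).round(3))
    seal=b&(H<14)&(S>120)&(V>180)&(abs(p[...,2]-.104)<.012)
    q=p[seal]
    if len(q)>8:
        A=np.c_[2*q[:,:2],np.ones(len(q))];s=np.linalg.lstsq(A,(q[:,:2]**2).sum(1),rcond=None)[0]
        print(n,"seal",len(q),s[:2].round(4),np.sqrt(s[2]+s[0]**2+s[1]**2).round(4),np.median(q[:,2]).round(4))
    foot=b&(V<60)&(p[...,2]<.03);q=p[foot];print(n,"foot",len(q),q.min(0).round(3),q.max(0).round(3),)
    lid=b&(p[...,2]>.125)&(S<90);q=p[lid];print(n,"lid",len(q),q.mean(0).round(4),q.min(0).round(3),q.max(0).round(3),"top",p[lid][np.argsort(-q[:,2])[:15]].mean(0).round(3))
    if len(q)>20:
        u,s,vt=np.linalg.svd(q-q.mean(0),full_matrices=False);print("lid normal",vt[2].round(3),s.round(3))
    bail=b&(S<60)&(p[...,2]>.05)&(p[...,2]<.098);q=p[bail];print(n,'bailish',len(q))
    tb=p[b&(p[...,2]<.02)&(S>150)];print("table z",np.median(tb[:,2]).round(4))
z=np.load("top0.npz");p=z["p"]
for nm,(u,v) in dict(cup=(167,272),spice=(158,177),shaker=(428,259)).items(): print(nm,p[v,u].round(3))
E
```

```text
top red [319. 282.] 121 [0.4931 0.0139 0.1031] [0.479 0.003 0.097] [0.509 0.024 0.109]
top seal 94 [0.5903 0.043 ] 0.0431 0.1066
top foot 176 [ 0.535 -0.011 -0.001] [0.603 0.098 0.012]
top lid 647 [0.6445 0.0611 0.183 ] [0.625 0.014 0.126] [0.674 0.106 0.209] top [0.643 0.058 0.207]
lid normal [-0.955 -0.294  0.043] [0.56  0.436 0.247]
top bailish 617
table z -0.0001
scene red [289. 273.] 82 [0.4883 0.0055 0.1032] [ 0.476 -0.003  0.097] [0.507 0.015 0.108]
scene seal 210 [0.5549 0.0382] 0.0586 0.1069
scene foot 221 [ 0.533 -0.015  0.   ] [0.639 0.075 0.011]
scene lid 1125 [0.6379 0.0508 0.1663] [0.622 0.01  0.125] [0.66  0.102 0.207] top [0.64  0.057 0.206]
lid normal [ 0.946  0.324 -0.022] [0.838 0.735 0.093]
scene bailish 1620
table z 0.0011
cup [0.509 0.333 0.06 ]
spice [0.704 0.35  0.099]
shaker [ 0.544 -0.213  0.089]
```

```bash
python3 -m pendant '[{"translation":[0,0,-35],"twist":[0,0,-0.147],"grip":-1},{"translation":[0,0,-35],"twist":[0,0,-0.147],"grip":-1},{"translation":[0,0,-35],"twist":[0,0,-0.147],"grip":-1},{"translation":[0,0,-30],"twist":[0,0,-0.147],"grip":-1},{"translation":[-22,-39,0],"twist":[0,0,0],"grip":-1},{"translation":[-22,-39,0],"twist":[0,0,0],"grip":-1},{"translation":[-22,-39,0],"twist":[0,0,0],"grip":-1},{"translation":[-22,-39,0],"twist":[0,0,0],"grip":-1},{"translation":[-22,-39,0],"twist":[0,0,0],"grip":-1},{"translation":[-22,-39,0],"twist":[0,0,0],"grip":-1}]' 20
cat > goto.py <<'E'
import sys
from h import *
from scipy.spatial.transform import Rotation as R
s=robot.read_state();r=R.from_rotvec(s["orientation"]);yw=0.30
ex=np.array([np.cos(yw),np.sin(yw),0]);ey=np.array([-ex[1],ex[0],0])
J=np.array([.590,.043,0]);t=s["tool_pos"]
print("t",round(s["t"],2),"tcp",t.round(4),"jar frame",((t-J)@np.c_[ex,ey,[0,0,1]]).round(4),"force",s["force"].round(1),"open",round(float(s["opening"]),4),"q",s["q"].round(2))
want=R.from_matrix(np.c_[-ex,ey,[0,0,-1]])
print("twist left",(r.inv()*want).as_rotvec().round(3))
if len(sys.argv)>3:
    g=J+np.c_[ex,ey,[0,0,1]]@np.array(list(map(float,sys.argv[1:4])))/1000
    print("shift mm tool",(r.inv().apply(g-t)*1000).round(1))
E
python3 goto.py 110 0 310
```

```text
t: 1.1
tool_pos: [0.3708, 0.3886, 0.3318]
orientation: [0.51, -3.092, 0.016]
force: [0.6, 0.7, -0.4]
opening: 0.0174
t 1.1 tcp [0.3708 0.3886 0.3318] jar frame [-0.1073  0.3949  0.3318] force [ 0.6  0.7 -0.4] open 0.0174 q [ 0.72 -0.04  1.43 -0.    1.77 -1.18]
twist left [-0.009 -0.009  0.027]
shift mm tool [-206.8 -400.4   23.5]
```

```bash
python3 -m pendant '[{"translation":[-23,-40,0],"twist":[-0.009,-0.009,0.027],"grip":-1},{"translation":[-23,-40,0],"twist":[0,0,0],"grip":-1},{"translation":[-23,-40,0],"twist":[0,0,0],"grip":-1},{"translation":[-23,-40,0],"twist":[0,0,0],"grip":-1},{"translation":[-23,-40,0],"twist":[0,0,0],"grip":-1},{"translation":[-23,-40,0],"twist":[0,0,0],"grip":-1},{"translation":[-20,-40,0],"twist":[0,0,0],"grip":-1},{"translation":[-20,-40,0],"twist":[0,0,0],"grip":-1},{"translation":[-20,-40,10],"twist":[0,0,0],"grip":-1},{"translation":[-10,-40,15],"twist":[0,0,0],"grip":-1}]' 20
python3 goto.py 110 0 185
```

```text
t: 2.1
tool_pos: [0.6992, 0.0526, 0.303]
orientation: [0.468, -3.104, -0.0]
force: [0.5, 0.6, -0.5]
opening: 0.0006
t 2.1 tcp [0.6992 0.0526 0.303 ] jar frame [ 0.1072 -0.0231  0.303 ] force [ 0.5  0.6 -0.5] open 0.0006 q [ 0.    0.4   0.98 -0.    1.76 -1.87]
twist left [ 0.001 -0.002 -0.001]
shift mm tool [ -3.  23. 118.]
```

```bash
python3 -m pendant '[{"translation":[-1,6,30],"twist":[0,0,0],"grip":-1},{"translation":[-1,6,30],"twist":[0,0,0],"grip":-1},{"translation":[-1,6,30],"twist":[0,0,0],"grip":-1},{"translation":[0,5,27],"twist":[0,0,0],"grip":-1},{"translation":[10,0,0],"twist":[0,0,0],"grip":-1},{"translation":[12,0,0],"twist":[0,0,0],"grip":-1},{"translation":[12,0,0],"twist":[0,0,0],"grip":-1},{"translation":[12,0,0],"twist":[0,0,0],"grip":-1},{"translation":[12,0,0],"twist":[0,0,0],"grip":-1},{"translation":[12,0,0],"twist":[0,0,0],"grip":-1}]' 20
python3 goto.py 0 0 185
python3 -c "
from h import *
im,d,p=cloud('scene');save('s1.png',cv2.resize(im[130:330,200:460],(780,600)))"
```

```text
t: 3.1
tool_pos: [0.6233, 0.0465, 0.1671]
orientation: [0.45, -3.087, -0.001]
force: [0.1, -0.5, 0.0]
opening: 0.0007
t 3.1 tcp [0.6233 0.0465 0.1671] jar frame [ 0.0328 -0.0065  0.1671] force [ 0.1 -0.5  0. ] open 0.0007 q [-0.01  0.24  1.43 -0.    1.5  -1.87]
twist left [ 0.004 -0.021 -0.011]
shift mm tool [ 33.3   6.2 -17.2]
```

View pics/s1.png

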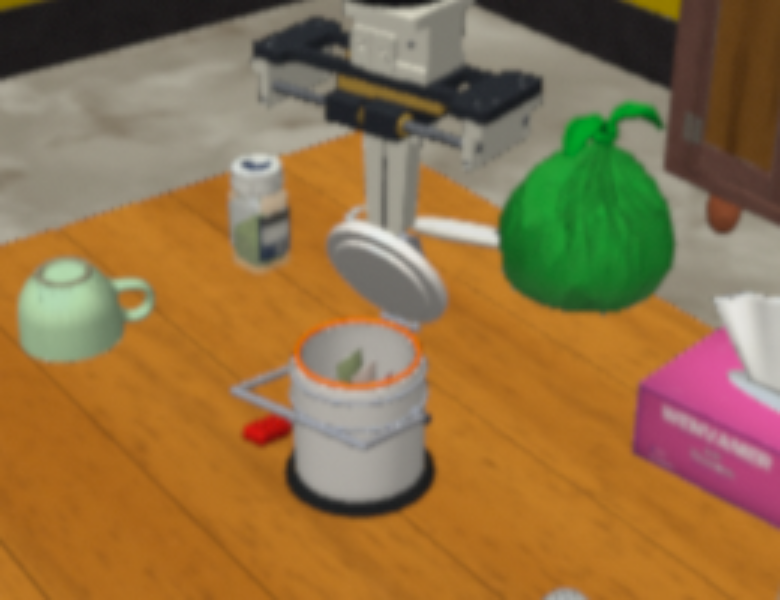

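The lid has tipped forward to about 1 rad, with the finger behind it at crop pixel (390,230). The bystanders are untouched. I'll keep pushing, rising slightly.

```bash
python3 -m pendant '[{"translation":[8,0,-10],"twist":[0,-0.01,0],"grip":-1},{"translation":[12,0,-8],"twist":[0,-0.01,0],"grip":-1},{"translation":[12,0,-5],"twist":[0,0,0],"grip":-1},{"translation":[12,0,-5],"twist":[0,0,0],"grip":-1},{"translation":[15,0,-10],"twist":[0,0,0],"grip":-1},{"translation":[15,0,-20],"twist":[0,0,0],"grip":-1},{"translation":[15,0,-30],"twist":[0,0,0],"grip":-0.1},{"translation":[20,0,-20],"twist":[0,0,0],"grip":-0.1},{"translation":[20,0,0],"twist":[0,0,0],"grip":-0.1},{"translation":[20,0,0],"twist":[0,0,0],"grip":-0.1}]' 20
python3 goto.py -102 0 160
python3 - <<'E'
from h import *
im,d,p=cloud('scene');save('s2.png',cv2.resize(im[130:330,200:460],(780,600)))
E
```

```text
t: 4.15
tool_pos: [0.4749, 0.0029, 0.2753]
orientation: [0.452, -3.097, -0.009]
force: [-0.5, -0.0, -0.6]
opening: 0.0278
t 4.15 tcp [0.4749 0.0029 0.2753] jar frame [-0.1218 -0.0043  0.2753] force [-0.5 -0.  -0.6] open 0.0278 q [-0.1  -0.22  1.69  0.    1.68 -1.96]
twist left [ 0.008 -0.011 -0.01 ]
shift mm tool [-21.    3.6 115.1]
```

View pics/s2.png

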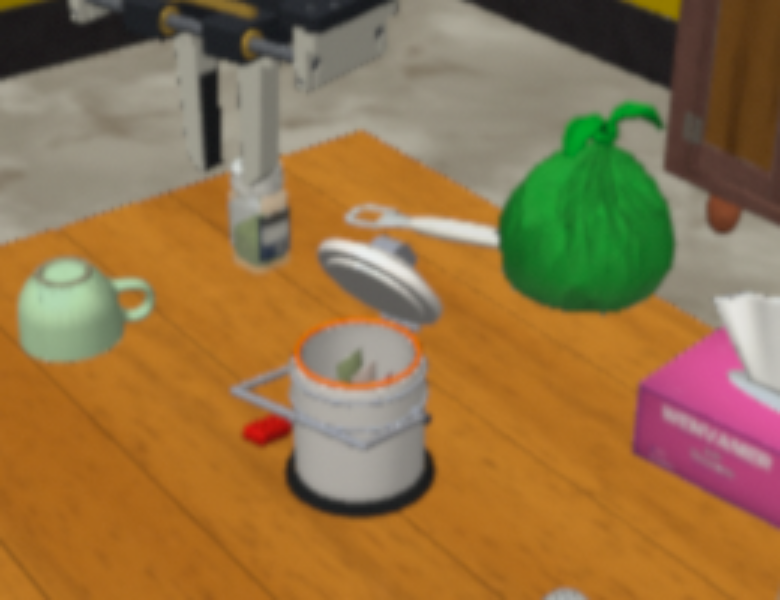

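```bash
python3 -m pendant '[{"translation":[-10,2,10],"twist":[0.008,-0.011,-0.01],"grip":-0.1},{"translation":[-10,2,20],"twist":[0,0,0],"grip":-0.1},{"translation":[0,0,20],"twist":[0,0,0],"grip":-0.1},{"translation":[0,0,20],"twist":[0,0,0],"grip":-0.1},{"translation":[0,0,20],"twist":[0,0,0],"grip":-0.1},{"translation":[0,0,20],"twist":[0,0,0],"grip":-0.1},{"translation":[0,0,10],"twist":[0,0,0],"grip":-0.1},{"translation":[0,0,0],"twist":[0,0,0],"grip":-0.1},{"translation":[0,0,0],"twist":[0,0,0],"grip":-0.1},{"translation":[0,0,0],"twist":[0,0,0],"grip":-0.1}]' 20
python3 goto.py -101 0 80
python3 - <<'E'
from h import *
im,d,p=cloud('scene');save('s3.png',cv2.resize(im[170:320,220:420],(800,600)))
E
```

```text
t: 5.2
tool_pos: [0.495, 0.0128, 0.1531]
orientation: [-0.467, 3.103, -0.002]
force: [-0.4, 0.7, 0.8]
opening: 0.0415
t 5.2 tcp [0.495  0.0128 0.1531] jar frame [-0.0997 -0.0008  0.1531] force [-0.4  0.7  0.8] open 0.0415 q [-0.08 -0.13  1.84 -0.    1.44 -1.95]
twist left [-0.002  0.003 -0.001]
shift mm tool [ 1.5  0.9 73.1]
```

View pics/s3.png

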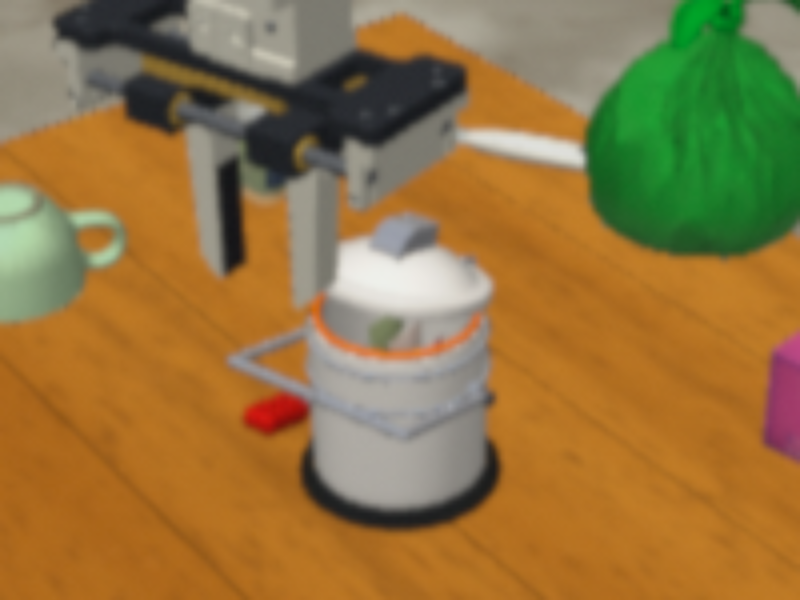

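The lid is nearly shut and still falling, with its saddle at crop pixel (405,232). The fingers are above the red grip at (278,412). Next I'll descend and pinch.

```bash
python3 -m pendant '[{"translation":[1,1,10],"twist":[0,0,0],"grip":-0.1},{"translation":[0,0,15],"twist":[0,0,0],"grip":-0.1},{"translation":[0,0,15],"twist":[0,0,0],"grip":-0.1},{"translation":[0,0,15],"twist":[0,0,0],"grip":-0.1},{"translation":[0,0,12],"twist":[0,0,0],"grip":-0.1},{"translation":[0,0,3],"twist":[0,0,0],"grip":-0.1},{"translation":[0,0,0],"twist":[0,0,0],"grip":-1},{"translation":[0,0,0],"twist":[0,0,0],"grip":-1},{"translation":[0,0,0],"twist":[0,0,0],"grip":-1},{"translation":[0,0,0],"twist":[0,0,0],"grip":-1}]' 25
python3 goto.py -101 0 80
python3 - <<'E'
from h import *
im,d,p=cloud('scene');save('s4.png',cv2.resize(im[170:320,220:420],(800,600)))
im,d,p=cloud('top')
m=(abs(p[...,0]-.59)<.06)&(abs(p[...,1]-.043)<.06)&(p[...,2]>.1)
print("max z (saddle, want .141ish)",np.sort(p[m][:,2])[-15:].round(3))
E
```

```text
t: 6.25
tool_pos: [0.4958, 0.0125, 0.0801]
orientation: [-0.466, 3.098, -0.006]
force: [-1.0, -2.3, -1.4]
opening: 0.0191
t 6.25 tcp [0.4958 0.0125 0.0801] jar frame [-0.099  -0.0013  0.0801] force [-1.  -2.3 -1.4] open 0.0191 q [-0.08 -0.07  1.92 -0.    1.29 -1.95]
twist left [-0.005  0.008 -0.001]
shift mm tool [2.  1.3 0.1]
max z (saddle, want .141ish) [0.513 0.514 0.514 0.514 0.514 0.515 0.515 0.515 0.515 0.515 0.515 0.515
 0.516 0.516 0.516]
```

View pics/s4.png

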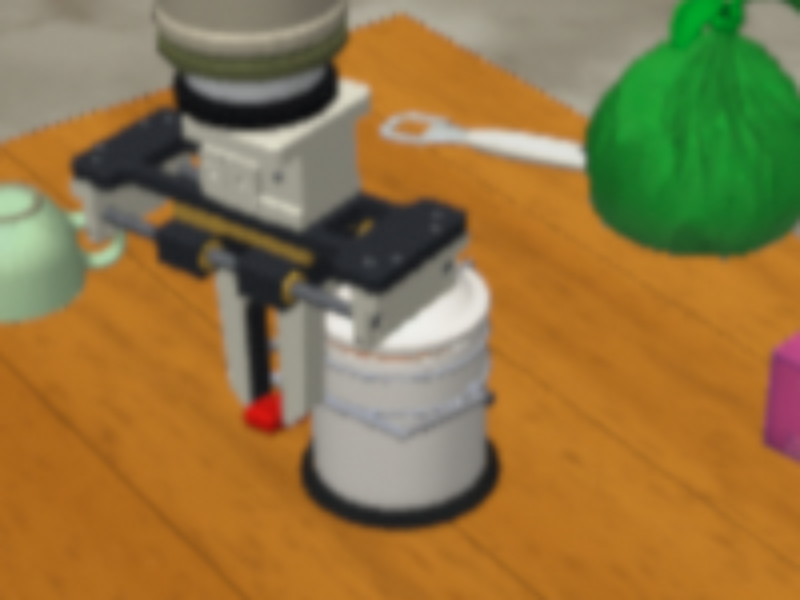

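The lid lies on the rim with the bail still open, and the grip is pinched (opening 19 mm) at crop pixel (262,410). Now to work out the arc.

```bash
python3 - <<'E'
import numpy as np
r=np.hypot(99,27);a=np.arctan2(27,99)+np.linspace(0,1.424,21)
x=-r*np.cos(a);z=72+r*np.sin(a)
print(np.c_[-np.diff(x),-np.diff(z)].round(1).tolist(), "\nTCP",np.c_[x,z-19].round(0)[[10,15,20]].tolist())
E
```

```text
[[-2.2, -7.0], [-2.7, -6.8], [-3.1, -6.6], [-3.6, -6.4], [-4.0, -6.1], [-4.5, -5.8], [-4.9, -5.4], [-5.2, -5.1], [-5.6, -4.7], [-5.9, -4.3], [-6.2, -3.9], [-6.5, -3.4], [-6.7, -2.9], [-6.9, -2.5], [-7.0, -2.0], [-7.2, -1.5], [-7.2, -0.9], [-7.3, -0.4], [-7.3, 0.1], [-7.3, 0.6]] 
TCP [[-57.0, 138.0], [-24.0, 153.0], [12.0, 155.0]]
```

```bash
python3 -m pendant '[{"translation":[-2.2,0,-7],"twist":[0,0,0],"grip":-1},{"translation":[-2.7,0,-6.8],"twist":[0,0,0],"grip":-1},{"translation":[-3.1,0,-6.6],"twist":[0,0,0],"grip":-1},{"translation":[-3.6,0,-6.4],"twist":[0,0,0],"grip":-1},{"translation":[-4,0,-6.1],"twist":[0,0,0],"grip":-1},{"translation":[-4.5,0,-5.8],"twist":[0,0,0],"grip":-1},{"translation":[-4.9,0,-5.4],"twist":[0,0,0],"grip":-1},{"translation":[-5.2,0,-5.1],"twist":[0,0,0],"grip":-1},{"translation":[-5.6,0,-4.7],"twist":[0,0,0],"grip":-1},{"translation":[-5.9,0,-4.3],"twist":[0,0,0],"grip":-1}]' 25
python3 goto.py -57 -1 138
```

```text
t: 7.35
tool_pos: [0.539, 0.026, 0.1431]
orientation: [-0.465, 3.097, -0.006]
force: [2.7, -2.9, -8.3]
opening: 0.0186
t 7.35 tcp [0.539  0.026  0.1431] jar frame [-0.0538 -0.0012  0.1431] force [ 2.7 -2.9 -8.3] open 0.0186 q [-0.05 -0.01  1.74 -0.    1.4  -1.91]
twist left [-0.005  0.01  -0.002]
shift mm tool [3.3 0.2 5.1]
```

```bash
python3 -m pendant '[{"translation":[-5,0,0],"twist":[0,0.01,0],"grip":-1},{"translation":[-5.5,0,-1.5],"twist":[0,0,0],"grip":-1},{"translation":[-6,0,-2],"twist":[0,0,0],"grip":-1},{"translation":[-6.5,0,-2.5],"twist":[0,0,0],"grip":-1},{"translation":[-7,0,-2],"twist":[0,0,0],"grip":-1},{"translation":[-7,0,-1.5],"twist":[0,0,0],"grip":-1},{"translation":[-7,0,-1],"twist":[0,0,0],"grip":-1},{"translation":[-7.3,0,-0.5],"twist":[0,0,0],"grip":-1},{"translation":[-7.3,0,0],"twist":[0,0,0],"grip":-1},{"translation":[-7.3,0,0.5],"twist":[0,0,0],"grip":-1}]' 25
python3 goto.py 12 -1 155
python3 - <<'E'
from h import *
im,d,p=cloud('scene');save('s5.png',cv2.resize(im[170:320,220:420],(800,600)))
E
```

```text
t: 8.35
tool_pos: [0.5989, 0.0443, 0.1592]
orientation: [0.462, -3.087, 0.012]
force: [0.8, -1.6, 0.5]
opening: 0.0155
t 8.35 tcp [0.5989 0.0443 0.1592] jar frame [ 0.0089 -0.0014  0.1592] force [ 0.8 -1.6  0.5] open 0.0155 q [-0.    0.17  1.51 -0.01  1.47 -1.87]
twist left [-0.005 -0.021 -0.003]
shift mm tool [-3.2  0.4  4.1]
```

View pics/s5.png

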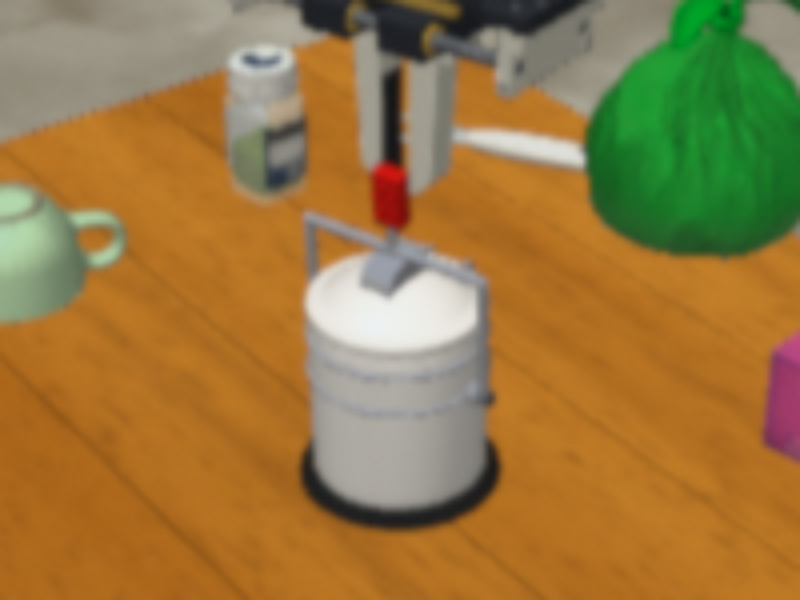

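The bail stands near upright, with the grip at crop pixel (390,195) and the fingers just behind it, so it slipped out of the pads. I'll open, lift and measure the bail angle.

```bash
python3 -m pendant '[{"translation":[0,0,0],"twist":[0,0,0],"grip":0},{"translation":[0,0,0],"twist":[0,0,0],"grip":0},{"translation":[0,0,0],"twist":[0,0,0],"grip":0},{"translation":[0,0,0],"twist":[0,0,0],"grip":0},{"translation":[0,0,-20],"twist":[0,0,0],"grip":0},{"translation":[0,0,-30],"twist":[0,0,0],"grip":0},{"translation":[0,0,-30],"twist":[0,0,0],"grip":0},{"translation":[-40,0,-20],"twist":[0,0,0],"grip":0},{"translation":[-40,0,0],"twist":[0,0,0],"grip":0},{"translation":[-40,0,0],"twist":[0,0,0],"grip":0}]' 25
python3 goto.py
cat > chk.py <<'E'
from h import *
import sys
ex=np.array([np.cos(.3),np.sin(.3),0]);F=np.c_[ex,[-ex[1],ex[0],0],[0,0,1]];J=np.array([.59,.043,0])
for n in("scene","top"):
    im,d,p=cloud(n);hsv=cv2.cvtColor(im,cv2.COLOR_RGB2HSV).astype(int);H,S,V=hsv[...,0],hsv[...,1],hsv[...,2]
    q=(p-J)@F
    near=(np.abs(q[...,0])<.13)&(np.abs(q[...,1])<.07)&(d>0)
    red=near&((H<5)|(H>174))&(S>180)&(V>100)&(q[...,2]>.12)
    g=q[red];print(n,"grip",len(g),np.median(g,0).round(4) if len(g) else "",g.min(0).round(3) if len(g) else "",g.max(0).round(3) if len(g) else "")
    bar=near&(S<70)&(np.abs(q[...,2]-.144)<.012)&(np.abs(q[...,1])>.018)&(np.abs(q[...,1])<.05)
    b=q[bar];print(n,"bar",len(b),np.median(b,0).round(4) if len(b) else "")
    lid=near&(S<70)&(np.abs(q[...,2]-.112)<.012)&(np.hypot(q[...,0],q[...,1])<.047)&(np.hypot(q[...,0],q[...,1])>.030)
    l=q[lid]
    if len(l)>20: print(n,"lid pitch",np.linalg.lstsq(np.c_[l[:,:2],np.ones(len(l))],l[:,2],rcond=None)[0].round(3))
    if n=="scene": save(sys.argv[1],cv2.resize(im[170:320,220:420],(800,600)))
E
python3 chk.py s6.png
```

```text
t: 9.4
tool_pos: [0.713, 0.0824, 0.2577]
orientation: [0.46, -3.083, 0.006]
force: [0.2, 0.1, 0.4]
opening: 0.0462
t 9.4 tcp [0.713  0.0824 0.2577] jar frame [0.1291 0.0013 0.2577] force [0.2 0.1 0.4] open 0.0462 q [ 0.05  0.48  0.97 -0.01  1.72 -1.82]
twist left [ 0.    -0.025 -0.004]
scene grip 83 [-0.0444 -0.0072  0.175 ] [-0.052 -0.012  0.158] [-0.032  0.005  0.187]
scene bar 73 [-0.0286 -0.0218  0.1417]
scene lid pitch [0.045 0.034 0.118]
top grip 0   
top bar 0 
top lid pitch [-0.178 -0.018  0.123]
```

View pics/s6.png

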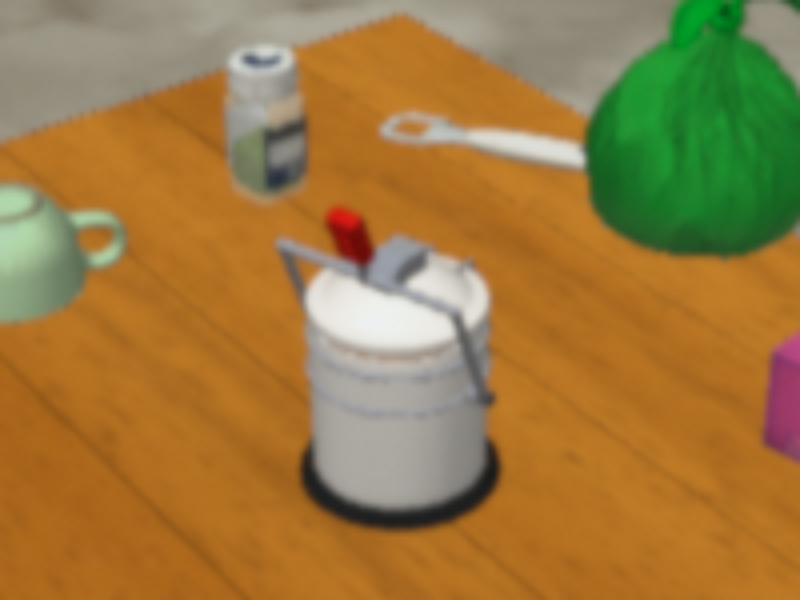

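After release the bail sprang back to about 1.0 rad, with the grip at crop pixel (350,235), because it hadn't yet passed centre. I'll go round to the front and push the grip over with shut fingers.

```bash
python3 -m pendant '[{"translation":[40,0,0],"twist":[0,-0.025,0],"grip":-1},{"translation":[40,0,0],"twist":[0,0,0],"grip":-1},{"translation":[40,0,0],"twist":[0,0,0],"grip":-1},{"translation":[40,0,0],"twist":[0,0,0],"grip":-1},{"translation":[40,0,0],"twist":[0,0,0],"grip":-1},{"translation":[24,0,0],"twist":[0,0,0],"grip":-1},{"translation":[0,0,30],"twist":[0,0,0],"grip":-1},{"translation":[0,0,30],"twist":[0,0,0],"grip":-1},{"translation":[0,0,20],"twist":[0,0,0],"grip":-1},{"translation":[0,0,0],"twist":[0,0,0],"grip":-1}]' 25
python3 goto.py -80 0 162
```

```text
t: 10.5
tool_pos: [0.4839, 0.0153, 0.1623]
orientation: [0.463, -3.091, -0.004]
force: [-1.0, -0.5, -0.7]
opening: 0.0007
t 10.5 tcp [0.4839 0.0153 0.1623] jar frame [-0.1095  0.0049  0.1623] force [-1.  -0.5 -0.7] open 0.0007 q [-0.07 -0.15  1.83 -0.    1.47 -1.94]
twist left [ 0.005 -0.015 -0.002]
shift mm tool [-29.6  -4.8  -0.2]
```

```bash
python3 -m pendant '[{"translation":[-12,-2,0],"twist":[0,-0.015,0],"grip":-1},{"translation":[-12,-3,0],"twist":[0,0,0],"grip":-1},{"translation":[-10,0,0],"twist":[0,0,0],"grip":-1},{"translation":[-10,0,0],"twist":[0,0,0],"grip":-1},{"translation":[-10,0,0],"twist":[0,0,0],"grip":-1},{"translation":[-10,0,0],"twist":[0,0,0],"grip":-1},{"translation":[-10,0,0],"twist":[0,0,0],"grip":-1},{"translation":[-10,0,0],"twist":[0,0,0],"grip":-1},{"translation":[-10,0,0],"twist":[0,0,0],"grip":-1},{"translation":[-10,0,0],"twist":[0,0,0],"grip":-1}]' 25
python3 goto.py 0 0 162
```

```text
t: 11.5
tool_pos: [0.5955, 0.0438, 0.1691]
orientation: [-0.465, 3.097, 0.006]
force: [-0.2, 0.3, -0.1]
opening: 0.0007
t 11.5 tcp [0.5955 0.0438 0.1691] jar frame [ 0.0055 -0.0009  0.1691] force [-0.2  0.3 -0.1] open 0.0007 q [-0.02  0.13  1.55  0.01  1.46 -1.89]
twist left [ 0.002  0.01  -0.002]
shift mm tool [5.5 0.9 7.1]
```

```bash
python3 -m pendant '[{"translation":[20,0,0],"twist":[0,0,0],"grip":-1},{"translation":[30,0,0],"twist":[0,0,0],"grip":-1},{"translation":[30,0,-20],"twist":[0,0,0],"grip":-1},{"translation":[20,0,-40],"twist":[0,0,0],"grip":-1},{"translation":[20,20,-30],"twist":[0,0,0],"grip":-1},{"translation":[0,40,0],"twist":[0,0,0],"grip":-1},{"translation":[0,40,0],"twist":[0,0,0],"grip":-1},{"translation":[0,40,0],"twist":[0,0,0],"grip":-1},{"translation":[0,40,0],"twist":[0,0,0],"grip":-1},{"translation":[0,0,0],"twist":[0,0,0],"grip":-1}]' 25
python3 goto.py; python3 chk.py s7.png
```

```text
t: 12.5
tool_pos: [0.4268, 0.187, 0.263]
orientation: [-0.462, 3.097, 0.011]
force: [0.3, -0.5, 0.7]
opening: 0.0005
t 12.5 tcp [0.4268 0.187  0.263 ] jar frame [-0.1134  0.1858  0.263 ] force [ 0.3 -0.5  0.7] open 0.0005 q [ 0.3  -0.27  1.75  0.01  1.65 -1.57]
twist left [ 0.006  0.012 -0.004]
scene grip 82 [-0.0449 -0.0063  0.1756] [-0.05  -0.012  0.156] [-0.035  0.005  0.187]
scene bar 71 [-0.0283 -0.0232  0.1417]
scene lid pitch [0.051 0.016 0.118]
top grip 54 [-0.0401  0.0002  0.1834] [-0.046 -0.008  0.17 ] [-0.029  0.009  0.188]
top bar 96 [-0.0248  0.0184  0.1407]
top lid pitch [0.002 0.003 0.117]
```

View pics/s7.png

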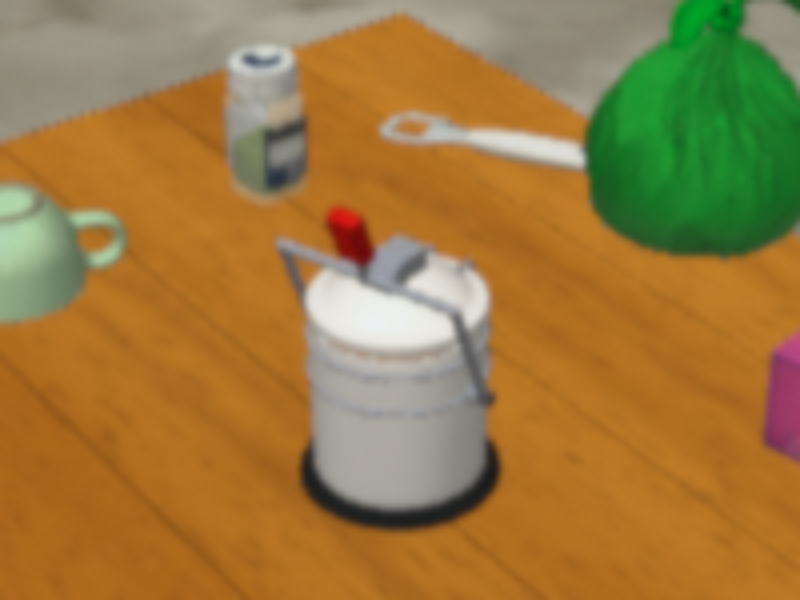

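The bail is still at about 1.0 rad, with the grip at crop pixel (350,235). The push rose 7 mm and didn't carry it over. I'll repeat in shorter stages, reading the grip position at each one.

```bash
python3 -m pendant '[{"translation":[0,-40,0],"twist":[0,0.01,0],"grip":-1},{"translation":[0,-40,0],"twist":[0,0,0],"grip":-1},{"translation":[0,-40,0],"twist":[0,0,0],"grip":-1},{"translation":[0,-40,0],"twist":[0,0,0],"grip":-1},{"translation":[0,-15,20],"twist":[0,0,0],"grip":-1},{"translation":[0,0,30],"twist":[0,0,0],"grip":-1},{"translation":[0,0,20],"twist":[0,0,0],"grip":-1},{"translation":[0,0,10],"twist":[0,0,0],"grip":-1},{"translation":[0,0,5],"twist":[0,0,0],"grip":-1},{"translation":[0,0,0],"twist":[0,0,0],"grip":-1}]' 25
python3 goto.py -70 0 160
```

```text
t: 13.6
tool_pos: [0.4836, -0.0038, 0.1751]
orientation: [-0.441, 3.11, -0.001]
force: [-0.5, -0.6, 0.9]
opening: 0.0001
t 13.6 tcp [ 0.4836 -0.0038  0.1751] jar frame [-0.1155 -0.0132  0.1751] force [-0.5 -0.6  0.9] open 0.0001 q [-0.11 -0.18  1.83 -0.    1.48 -1.97]
twist left [-0.001  0.    -0.018]
shift mm tool [-45.2  14.   15.1]
```

```bash
python3 -m pendant '[{"translation":[-8,4,5],"twist":[0,0,-0.018],"grip":-1},{"translation":[-8,4,5],"twist":[0,0,0],"grip":-1},{"translation":[-8,4,4],"twist":[0,0,0],"grip":-1},{"translation":[-8,2,2],"twist":[0,0,0],"grip":-1},{"translation":[-8,0,0],"twist":[0,0,0],"grip":-1},{"translation":[-8,0,0],"twist":[0,0,0],"grip":-1},{"translation":[-6,0,0],"twist":[0,0,0],"grip":-1},{"translation":[-6,0,0],"twist":[0,0,0],"grip":-1},{"translation":[-6,0,0],"twist":[0,0,0],"grip":-1},{"translation":[-6,0,0],"twist":[0,0,0],"grip":-1}]' 25
python3 goto.py -10 0 160; python3 chk.py s8.png
```

```text
t: 14.6
tool_pos: [0.5539, 0.0342, 0.1614]
orientation: [0.475, -3.105, 0.004]
force: [-0.6, 0.3, 0.2]
opening: 0.0004
t 14.6 tcp [0.5539 0.0342 0.1614] jar frame [-0.0371  0.0023  0.1614] force [-0.6  0.3  0.2] open 0.0004 q [-0.03  0.03  1.66 -0.    1.45 -1.9 ]
twist left [-0.003 -0.001  0.004]
shift mm tool [-27.1  -2.4   1.3]
scene grip 88 [-0.0111 -0.007   0.1784] [-0.016 -0.012  0.163] [-0.004  0.006  0.194]
scene bar 77 [-0.0064 -0.0195  0.1465]
scene lid pitch [0.048 0.003 0.117]
top grip 0   
top bar 0
```

View pics/s8.png

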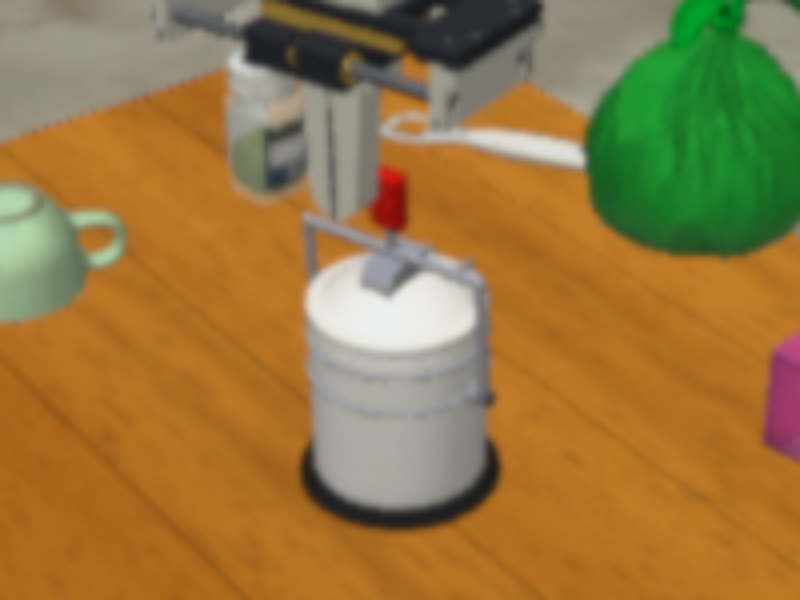

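The shut fingers, at crop pixel (350,200), have brought the grip to (390,198), nearly upright. The finger looks deeper along x than its pads, so my last push probably overran. I'll continue in small steps.

```bash
python3 -m pendant '[{"translation":[-3,0,0],"twist":[0,0,0],"grip":-1},{"translation":[-3,0,0],"twist":[0,0,0],"grip":-1},{"translation":[-3,0,0],"twist":[0,0,0],"grip":-1},{"translation":[0,0,0],"twist":[0,0,0],"grip":-1},{"translation":[0,0,0],"twist":[0,0,0],"grip":-1},{"translation":[0,0,0],"twist":[0,0,0],"grip":-1},{"translation":[0,0,0],"twist":[0,0,0],"grip":-1},{"translation":[0,0,0],"twist":[0,0,0],"grip":-1},{"translation":[0,0,0],"twist":[0,0,0],"grip":-1},{"translation":[0,0,0],"twist":[0,0,0],"grip":-1}]' 25
python3 goto.py -10 0 160; python3 chk.py s9.png
```

```text
t: 15.7
tool_pos: [0.5642, 0.0372, 0.1621]
orientation: [-0.475, 3.103, -0.004]
force: [0.2, 0.1, -1.2]
opening: 0.0005
t 15.7 tcp [0.5642 0.0372 0.1621] jar frame [-0.0263  0.0021  0.1621] force [ 0.2  0.1 -1.2] open 0.0005 q [-0.02  0.05  1.64 -0.    1.45 -1.9 ]
twist left [-0.003  0.002  0.004]
shift mm tool [-16.3  -2.2   2.1]
scene grip 104 [ 0.007  -0.0045  0.1789] [ 0.001 -0.014  0.165] [0.014 0.006 0.194]
scene bar 64 [ 0.0059 -0.0011  0.1461]
scene lid pitch [0.025 0.005 0.117]
top grip 0   
top bar 0
```

The grip moved 18 mm for an 11 mm push, so it snapped. Now to back straight away and verify.

```bash
python3 -m pendant '[{"translation":[10,0,0],"twist":[0,0,0],"grip":-1},{"translation":[20,0,0],"twist":[0,0,0],"grip":-1},{"translation":[30,0,0],"twist":[0,0,0],"grip":-1},{"translation":[30,0,-20],"twist":[0,0,0],"grip":-1},{"translation":[10,20,-40],"twist":[0,0,0],"grip":-1},{"translation":[0,40,-20],"twist":[0,0,0],"grip":-1},{"translation":[0,40,0],"twist":[0,0,0],"grip":-1},{"translation":[0,40,0],"twist":[0,0,0],"grip":-1},{"translation":[0,30,0],"twist":[0,0,0],"grip":-1},{"translation":[0,0,0],"twist":[0,0,0],"grip":-1}]' 25
python3 goto.py; python3 chk.py s10.png
```

```text
t: 16.8
tool_pos: [0.4069, 0.1713, 0.2434]
orientation: [-0.468, 3.104, -0.001]
force: [0.1, 0.1, 0.1]
opening: 0.0004
t 16.8 tcp [0.4069 0.1713 0.2434] jar frame [-0.137   0.1766  0.2434] force [0.1 0.1 0.1] open 0.0004 q [ 0.28 -0.33  1.83 -0.    1.63 -1.59]
twist left [-0.001  0.003 -0.001]
scene grip 102 [ 0.007  -0.0047  0.1791] [ 0.001 -0.012  0.164] [0.014 0.004 0.193]
scene bar 59 [ 0.0062 -0.021   0.1457]
scene lid pitch [0.039 0.017 0.117]
top grip 59 [1.150e-02 1.000e-04 1.904e-01] [ 0.007 -0.008  0.167] [0.018 0.009 0.196]
top bar 95 [0.0097 0.0191 0.1454]
top lid pitch [0.023 0.008 0.116]
```

View pics/s10.png

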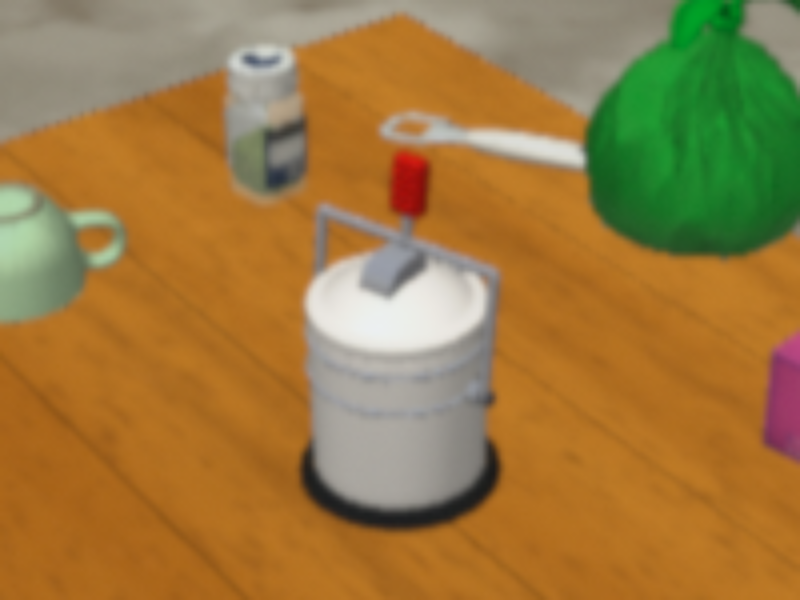

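The bail now leans back past upright, with the grip at crop pixel (408,185) and the crossbar on the saddle. In the top view the crossbar is 9.7 mm behind the pivot, where 8.6 mm is expected at the stop. The fingers are clear, so I'll hand in.

```bash
python3 -c "
from h import *
im,d,p=cloud('top')
for nm,(u,v) in dict(cup=(167,272),spice=(158,177),shaker=(428,259)).items(): print(nm,p[v,u].round(3))
print(robot.close_job())"
```

```text
cup [0.509 0.334 0.057]
spice [0.704 0.349 0.104]
shaker [ 0.544 -0.214  0.085]
the job is handed in; nothing more can be done
None
```

The jar is closed and clamped, and I handed the job in at about 17 s of the 51 s allowed. `close_job` gives no verdict.

**Lid:** I pushed it shut from behind with closed fingers. It was down on the rim before I moved the bail. I judged that by eye from the picture; the depth check I tried then was blocked by the arm.

**Bail:** It took three tries.
- **First try:** I pinched the grip and carried it round the arc, but it slipped out of the pads near upright and sprang back to about 1.0 rad.
- **Second try:** I pushed from the front with shut fingers. That also ended back at about 1.0 rad, probably because I pushed too far.
- **Third try:** I pushed in small steps, and the bail snapped over and stayed.

**Last checks with the arm clear:**
- **Crossbar:** it sat 6 to 10 mm behind the pivot in the two views, against 8.6 mm expected at the stop. The top view alone gives about 0.13 rad past upright, against 0.12 expected.
- **Lid:** it looked flat, but the fitted slopes were noisy at 0.02 to 0.04 rad. They can't confirm the 0.018 rad limit, so I inferred the lid is pressed down from the bail being at its stop.
- **Bystanders:** the cup, spice jar and shaker read within 1 mm sideways of their starting positions. Their heights differed by 3 to 5 mm, which I took as depth noise.
- **Contact:** the robot was touching nothing, with wrist force near 0.1 N.

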